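# Flip the hard disk's status flag

### The arm

A 6-joint arm with a two-finger parallel gripper is mounted at the origin on the work surface. World frame = base frame: x ahead of the robot, y to its left, z up, the work surface at z = 0. Lengths are in m, angles in rad, forces in N, time in s.
With the tool pointing down it reaches from about 0.25 to 0.775 m from the base axis. Payload 4 kg.
Tool frame: the origin (TCP) lies between the finger pads; the fingertips stand 11 mm ahead of it and the grasp point (between the pads) lies 8 mm behind it; y points along the fingers, x is the direction in which the jaws open and shut, and the axes are right-handed (so a half turn about y gives the same grasp; the last joint's range is limited). The gripper opens to 85 mm and grips with 20 to 120 N. Pads are 22 mm wide; open, the fingers measure 114 mm over their backs; the gripper's body (76 mm by 85 mm) begins 54 mm behind the grasp point. The pads swing forward as they close: fully open they stand 13 mm farther back than shut.
Start: joints at [-1.244, 0.087, 1.371, -0, 1.684, -0.103], TCP at [0.229, -0.5, 0.242] pointing down, gripper open.
Joint ranges: [-3.1, 3.1], [-0.76, 2.03], [0.27, 2.55], [-1.08, 4.22], [0.17, 2.65], [-2.57, 2.57]. Speed limits (rad/s): [2.79, 2.79, 3.14, 3.14, 3.14, 3.14].

### API

Orientations are given as a rotation vector (axis times angle).
In Python, from bench import telemetry, vision, sign_off, boxes_of, silhouettes gives the robot as it stands.
- The arm moves only by the tool arm_command, never from a script. Its argument "motion" is a list of rows, each an object of numbers: "dx", "dy", "dz": the shift along the tool's x, y, z in m; "ax", "ay", "az": the turn, a rotation vector about the tool's x, y, z in rad. In form: [{"dx": .., "dy": .., "dz": .., "ax": .., "ay": .., "az": ..}, ...]. A call has exactly 8 rows; each row shifts and turns the commanded pose from where the row before left it, along the tool's axes as they then stand; what a row does not reach is not made up. A row lasts 1/8 s, in which the tool goes at most 62.5 mm and 10.7 degrees, less where a joint would pass 70% of its speed; a pose out of reach is approached as far as the arm can. A call with a gripper value outside its range is refused whole. "jaw" is the finger opening in m, from 0 to 0.0854, set as the call begins (left out, the last holds). The fingers move at their own pace and stop on an object; "squeeze" is the grip in N (left out, the last holds). Time passes only in rows, so rows that do not move let the fingers close, or fill a call up. It gives the time, the measured TCP pose, the force and the opening at its end, in the units of the state.
- telemetry.read_state(): the state, without advancing time (a new reading comes with each control period).
- vision.grab_frame(name): name is "scene" or "top"; returns a dict with "frame" (384x512x3 uint8, red, green, blue), "range_z" (384x512 float32, m along the optical axis (not along the pixel's ray), 0 where there is no reading), "mtx" (3x3 intrinsics, pixels), "k1" (the pictures are not rectified: a ray, as slopes to the right and down, at radius r is drawn at 1 + k1 r^2 times it, then the intrinsics apply), "R" (3x3) and "t" (3): a world point X has camera coordinates R X + t. Camera axes: x right, y down, z forward; pixel columns grow to the right and rows downward; lengths in m; the calibration is good to about 2 mm. A picture is of the moment at which its call begins.
- sign_off(): hands the job in, once; it reports no verdict.
Trained networks look in a picture, given as the dict that the camera call returned (one of the last four; its "shot" number tells which), for a name from the list of things; names that differ only in an ending like _2 or _b are one class to them, and where a whole thing is asked for, a point or a joint stands for the part that bears it (a point fixed in the world has none). Each returns a list of dicts, best first, with "score" (0 to 1); they miss things now and then, are a little off and sometimes report something else, mostly with a low value. They report only what shows in the picture. A call takes as long as a camera call.
- boxes_of(query, picture): "box" ([left, top, right, bottom] in pixels, round what is visible of it).
- silhouettes(query, picture): "region" (384x512 bool, what is visible of it) and "box" ([left, top, right, bottom] in pixels, round what is visible of it).
The state is a dict: "time": time; "qpos": joint angles; "joint_velocities": joint speeds; "joint_torque": joint torques, N m; "ee_pos": TCP position; "eef_rot": TCP orientation; "wrist_force": force on the tool from outside, world axes, zero at the start; "ft_torque": the same for the moment, N m; "opening": finger opening in m.
Only numpy, scipy, OpenCV 4.12 (cv2) and the standard library are available. Lean on these libraries where they do the work, as an engineer would, in place of code of your own. Each camera call takes 0.05 s, during which the arm holds its last target.

### The job

The hard disk has passed its test: with a fingertip, gently push the hinged flag at the front of the hard disk's tray right over its hinge until it lies flat on the other side with the ring mark up, without pinching it. Leave the optical drive's flag as it is, and do not lift or push about either drive or anything else on the bench.

Things in the scene. Friction and masses are not known exactly. Their poses are not given: they have to be found in the camera images.
- disk_tray: fixed aluminium tray holding the hard disk, 170 mm wide (y), 6 mm thick, x = -30 to 245 mm. Origin on the bench straight below the flag's hinge; z up, +x from hinge to hard disk (roughly away from the robot), y along the hinge. Two posts at x = 0, y = +-40 mm (22 x 8 mm, 82 mm high) carry the hinge. The hard disk (32 mm high with the tray) starts at about x = 72 mm
- disk_flag (a joint): hinge of the hard disk's flag, rad: 0 = flat on the tray's front side (local -x), bar mark up (left within 0.35 of this); pi/2 = upright; pi = turned right over, flat on the other side, ring mark up. Stops at 0 and pi. The hinge has friction: the flag stays at any angle and moves with about 1 to 2 N at its free edge
- disk_flag_hinge (a point): middle of the hinge axis of the hard disk's flag, 75 mm above the bench (axes as the tray's)
- disk_flag_edge (a point): middle of the free edge (mid-thickness) of the hard disk's flag: a white plate 60 mm wide (y), 5 mm thick, reaching 85 mm from the hinge axis, black bar mark on one face and ring mark on the other. At first it overhangs the open bench in front of the tray, free beneath; turned over, it lies flat 70 mm up, clear above the tray
- drive_tray: fixed aluminium tray holding the optical drive, 170 mm wide (y), 6 mm thick, x = -30 to 245 mm. Origin on the bench straight below the flag's hinge; z up, +x from hinge to optical drive (roughly away from the robot), y along the hinge. Two posts at x = 0, y = +-40 mm (22 x 8 mm, 82 mm high) carry the hinge. The optical drive (47 mm high with the tray) starts at about x = 60 mm
- drive_flag (a joint): hinge of the optical drive's flag, rad: 0 = flat on the tray's front side (local -x), bar mark up (left within 0.35 of this); pi/2 = upright; pi = turned right over, flat on the other side, ring mark up. Stops at 0 and pi. The hinge has friction: the flag stays at any angle and moves with about 1 to 2 N at its free edge. To be left alone
- drive_flag_edge (a point): middle of the free edge of the optical drive's flag, which is like the hard disk's
- hard_disk: hard disk: flat metal case 147 x 102 x 26 mm (x, y, z) with a large round disc embossed on top, loose in its tray; origin at the centre of its underside
- optical_drive: optical drive: steel case 170 x 146 x 41 mm (x, y, z), clearly larger and thicker than the hard disk, loose in its tray; origin at the centre of its underside
- solder_reel: small upright solder reel, 50 mm across and 46 mm high, loose; origin under its centre
- screwdriver: screwdriver 170 mm long lying on the bench, loose
- brush: paint brush 180 mm long lying on the bench, loose
- clip_box: small carton 50 x 75 x 28 mm, loose; origin under its centre
- spray_bottle: clear spray bottle, 76 mm across, 214 mm high, loose; origin under its centre
- power_supply: computer power supply, steel box 125 x 100 x 64 mm, loose; origin under its centre
- wire_reel: reel of yellow wire with black flanges, standing on one, 140 mm across, 80 mm high, loose; origin under its centre

How it is judged:
By the outcome, as a careful person would: the job done as asked, in the order asked, and still so for the second after the job is handed in, with the robot touching nothing.
It also fails if it takes over 45 s, if anything falls off the work surface, if the arm or the gripper's body presses on something with over 40 N, if the wrist force passes 120 N, or if a joint passes its speed limit or range.

## Working session

There is one attempt and no reset: what is moved stays moved. The work goes in short steps, Python scripts to look and compute and a tool call to move; the robot and the scene stay as the last step left them, time stands still between calls to the robot, and variables do not carry over. Pictures are saved under pics/ and viewed, and the job is handed in when it is done.

Besides the shell and the picture viewer there is one more tool, called after "Request:" by a JSON object that holds its "api" and its "payload", one argument or row to a line. arm_command: Moves the arm, as the interface text tells. Its arguments: {"type":"object","properties":{"motion":{"type":"array"},"jaw":{"type":"number"},"squeeze":{"type":"number"}},"required":["motion"]}

```bash
mkdir -p pics; ls; cat > h.py <<'E'
import numpy as np, cv2
from bench import telemetry, vision, sign_off, boxes_of, silhouettes
def pts(d):
    h,w=d['range_z'].shape
    u,v=np.meshgrid(np.arange(w),np.arange(h))
    K=d['mtx'];k=d['k1']
    p=np.stack([u.ravel(),v.ravel()],1).astype(np.float64)[:,None]
    n=cv2.undistortPoints(p,np.array(K,float),np.array([k,0,0,0,0.]))[:,0]
    z=d['range_z'].ravel().astype(float)
    X=np.c_[n*z[:,None],z]
    W=(X-np.array(d['t']))@np.array(d['R'])
    W[z==0]=np.nan
    return W.reshape(h,w,3)
def proj(d,P):
    r,_=cv2.Rodrigues(np.array(d['R'],float))
    return cv2.projectPoints(np.array(P,float).reshape(-1,1,3),r,np.array(d['t'],float),np.array(d['mtx'],float),np.array([d['k1'],0,0,0,0.]))[0][:,0]
def save(d,name): cv2.imwrite('pics/'+name,cv2.cvtColor(d['frame'],cv2.COLOR_RGB2BGR))
E
python3 - <<'E'
from h import *
for n in ('scene','top'):
    d=vision.grab_frame(n); save(d,n+'0.png'); W=pts(d)
    for q in ('disk_flag_edge','drive_flag_edge','hard_disk','optical_drive','disk_tray','drive_tray'):
        for s in silhouettes(q,d)[:2]:
            m=s['region']; print(n,q,round(s['score'],2),s['box'],np.round(np.nanmedian(W[m],0),3))
print(telemetry.read_state())
E
```

```text
pics
scene disk_flag_edge 0.91 [187.0, 211.5, 219.7, 243.2] [ 0.54  -0.188  0.087]
scene disk_flag_edge 0.6 [283.4, 145.7, 312.4, 169.9] [0.535 0.216 0.091]
scene drive_flag_edge 0.67 [285.5, 143.9, 313.7, 168.1] [0.536 0.215 0.091]
scene hard_disk 0.71 [216.9, 249.5, 271.5, 304.2] [ 0.728 -0.181  0.032]
scene optical_drive 0.77 [300.9, 168.1, 371.6, 232.0] [0.726 0.211 0.047]
scene disk_tray 0.86 [190.2, 213.3, 288.8, 319.1] [ 0.628 -0.187  0.008]
scene disk_tray 0.73 [185.5, 211.5, 221.8, 241.2] [ 0.539 -0.185  0.087]
scene drive_tray 0.64 [282.3, 143.7, 372.2, 240.8] [0.587 0.202 0.009]
top disk_flag_edge 0.88 [302.2, 181.5, 318.0, 197.3] [ 0.542 -0.187  0.088]
top drive_flag_edge 0.82 [193.2, 179.1, 214.0, 201.4] [0.534 0.218 0.093]
top hard_disk 0.76 [287.2, 133.2, 315.5, 168.4] [ 0.717 -0.172  0.032]
top optical_drive 0.74 [186.1, 124.0, 223.7, 172.6] [0.714 0.222 0.048]
top optical_drive 0.17 [303.8, 181.1, 316.0, 198.4] [ 0.539 -0.186  0.089]
top disk_tray 0.75 [302.4, 178.5, 316.4, 201.5] [ 0.544 -0.185  0.087]
top disk_tray 0.57 [283.8, 120.7, 328.0, 198.4] [ 0.638 -0.182  0.008]
top drive_tray 0.66 [185.1, 131.2, 225.0, 202.1] [0.582 0.21  0.01 ]
{'time': 0.7, 'qpos': array([-1.24407411e+00,  8.71228931e-02,  1.37065678e+00, -2.48891395e-05,
        1.68360630e+00, -1.03107517e-01]), 'joint_velocities': array([ 0.00200864, -0.00062968,  0.00046037,  0.00082649, -0.00245197,
        0.00081671]), 'joint_torque': array([ 8.43011276e-05, -3.51579165e+01, -3.13381326e+01, -3.98186676e-04,
       -4.51478138e-05,  8.27449810e-06]), 'ee_pos': array([ 0.22918547, -0.49999688,  0.24240502]), 'eef_rot': array([-1.38256746,  0.88692987, -0.88716987]), 'wrist_force': array([ 0.81444822, -0.18209057,  0.03392937]), 'ft_torque': array([0.04806859, 0.01091691, 0.0153917 ]), 'opening': 0.08517407449007859}
```

View pictures.

```bash
python3 - <<'E'
from h import *
a=cv2.imread('pics/scene0.png');b=cv2.imread('pics/top0.png')
cv2.imwrite('pics/s_crop.png',cv2.resize(a[130:330,170:390],None,fx=3,fy=3,interpolation=cv2.INTER_CUBIC)[:600,:660])
cv2.imwrite('pics/t_crop.png',cv2.resize(b[110:215,170:340],None,fx=4.5,fy=4.5,interpolation=cv2.INTER_CUBIC))
R=cv2.Rodrigues(telemetry.read_state()['eef_rot'])[0];print(R.round(3))
E
```

```text
[[ 0.417  0.     0.909]
 [-0.909 -0.     0.417]
 [ 0.    -1.    -0.   ]]
```

View pics/scene0.png

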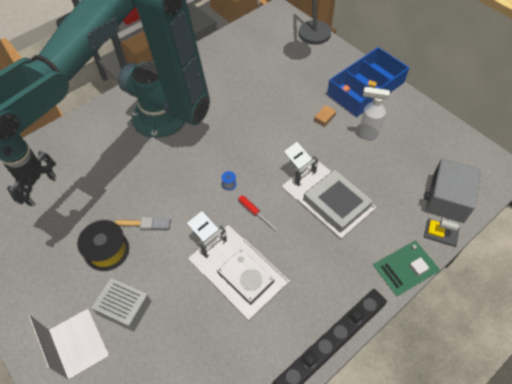

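View pics/top0.png

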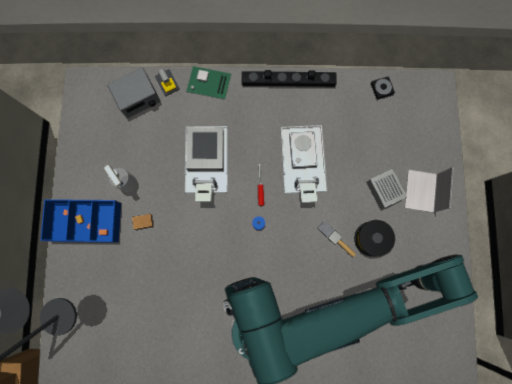

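View pics/s_crop.png

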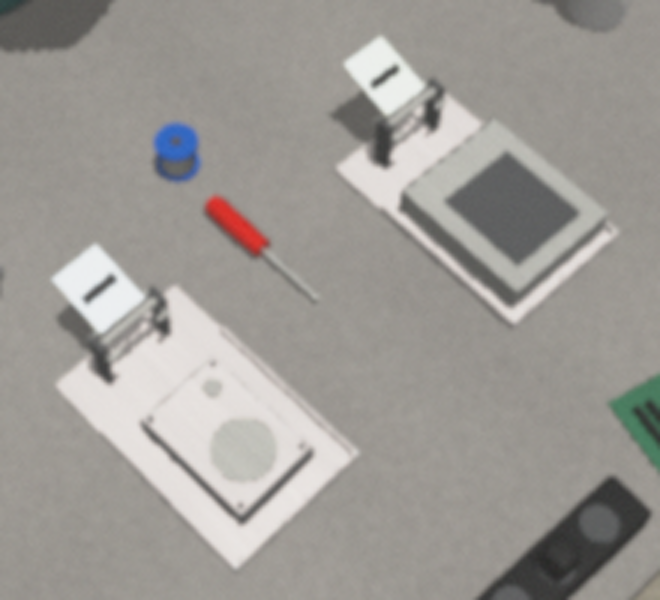

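View pics/t_crop.png

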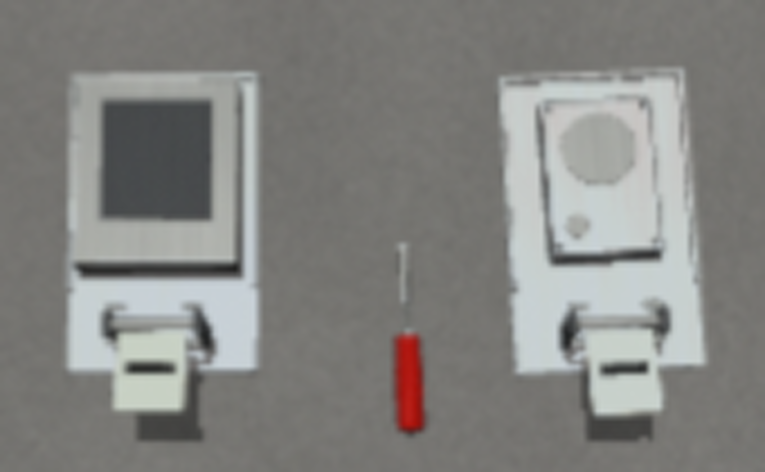

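```bash
python3 - <<'E'
from h import *
for n in ('scene','top'):
    d=vision.grab_frame(n); W=pts(d)
    s=silhouettes('disk_flag_edge',d)[0]; m=s['region'].copy()
    P=W[m]; P=P[(P[:,2]>0.062)&(P[:,2]<.14)]
    c=np.median(P,0); P=P[np.linalg.norm(P-c,axis=1)<.08]
    # exclude posts: robust plane
    for _ in range(5):
        c=P.mean(0); nn=np.linalg.svd(P-c)[2][2]; e=abs((P-c)@nn)
        if _<4: P=P[e<max(.004,2*e.std())]
    nn*=np.sign(nn[2])
    r=cv2.minAreaRect(P[:,:2].astype(np.float32))
    print(n,len(P),c.round(4),nn.round(3),'tilt',np.arctan2(np.hypot(*nn[:2]),nn[2]).round(3),'rms',e.std().round(4));print(r,cv2.boxPoints(r).round(3).tolist())
    print('x,z rng',np.percentile(P,[2,98],0).round(4))
    # tray points
    s=[q for q in silhouettes('disk_tray',d)]
    Pt=W.reshape(-1,3); k=(Pt[:,2]>.003)&(Pt[:,2]<.012)&(abs(Pt[:,0]-.66)<.2)&(abs(Pt[:,1]+.18)<.13)
    Q=Pt[k]; 
    r=cv2.minAreaRect(Q[:,:2].astype(np.float32));print('tray',r,cv2.boxPoints(r).round(3).tolist())
    # posts
    k=(Pt[:,2]>.02)&(Pt[:,2]<.1)&(abs(Pt[:,0]-.6)<.045)&(abs(Pt[:,1]+.185)<.07)
    Q=Pt[k]; print('posts'); print(Q[np.argsort(Q[:,1])][::max(1,len(Q)//40)].round(3).tolist())
E
```

```text
scene 393 [ 0.5376 -0.1878  0.0881] [0.24  0.017 0.971] tilt 0.243 rms 0.0011
((0.5401599407196045, -0.18799513578414917), (0.08507435768842697, 0.05816638469696045), 2.9955027103424072) [[0.4959999918937683, -0.16099999845027924], [0.49900001287460327, -0.21899999678134918], [0.5839999914169312, -0.2150000035762787], [0.5809999704360962, -0.15700000524520874]]
x,z rng [[ 0.4996 -0.2141  0.0769]
 [ 0.5797 -0.161   0.099 ]]
tray ((0.6601375341415405, -0.17999623715877533), (0.39903515577316284, 0.259798526763916), 0.0711715891957283) [[0.46000000834465027, -0.05000000074505806], [0.460999995470047, -0.3100000023841858], [0.8600000143051147, -0.3100000023841858], [0.859000027179718, -0.05000000074505806]]
posts
[[0.576, -0.23, 0.038], [0.592, -0.229, 0.048], [0.587, -0.229, 0.026], [0.579, -0.228, 0.041], [0.58, -0.227, 0.082], [0.58, -0.226, 0.087], [0.592, -0.225, 0.084], [0.576, -0.223, 0.084], [0.59, -0.222, 0.036], [0.589, -0.22, 0.071], [0.556, -0.216, 0.084], [0.568, -0.214, 0.08], [0.57, -0.212, 0.08], [0.576, -0.209, 0.079], [0.56, -0.207, 0.086], [0.561, -0.205, 0.084], [0.56
[... 1701 characters left out ...]
98, 0.084], [0.583, -0.196, 0.079], [0.578, -0.193, 0.067], [0.559, -0.191, 0.081], [0.584, -0.188, 0.073], [0.571, -0.187, 0.081], [0.579, -0.184, 0.081], [0.57, -0.183, 0.085], [0.58, -0.181, 0.074], [0.563, -0.18, 0.079], [0.579, -0.176, 0.079], [0.559, -0.175, 0.084], [0.567, -0.172, 0.081], [0.563, -0.171, 0.084], [0.568, -0.168, 0.076], [0.578, -0.167, 0.086], [0.559, -0.164, 0.079], [0.575, -0.161, 0.078], [0.578, -0.16, 0.084], [0.563, -0.157, 0.078], [0.558, -0.156, 0.084], [0.565, -0.154, 0.068], [0.597, -0.15, 0.069], [0.575, -0.149, 0.08], [0.568, -0.146, 0.029], [0.571, -0.145, 0.081], [0.567, -0.143, 0.058], [0.579, -0.141, 0.079], [0.569, -0.14, 0.089], [0.582, -0.139, 0.063]]
```

```bash
cat > plan.py <<'E'
import numpy as np
from scipy.spatial.transform import Rotation as Ro
H=np.array([0.582,-0.184]); YAW=0.052; ZH=.075
def tool_R(al,yaw=YAW):
    c,s=np.cos(yaw),np.sin(yaw)
    f=np.array([c,s,0]); up=np.array([0,0,1.])
    y=np.sin(al)*f-np.cos(al)*up
    z=np.cos(al)*f+np.sin(al)*up
    x=np.cross(y,z); return np.c_[x,y,z]
def tcp(T,al):  # local tip (x,z) m, rel. bench -> world TCP
    d=np.array([np.sin(al),-np.cos(al)]); t=np.array(T)-.011*d
    return np.array([H[0]+np.cos(YAW)*t[0],H[1]+np.sin(YAW)*t[0],t[1]])
def rows(p,R,targets):
    """targets: list of (pos,R); prints one row each, carrying rounding"""
    out=[]
    for i,(q,Q) in enumerate(targets):
        a=Ro.from_matrix(R.T@Q).as_rotvec().round(3); s=(R.T@(q-p)).round(4)
        out.append((s,a)); p=p+R@s; R=R@Ro.from_rotvec(a).as_matrix()
    for i in range(0,len(out),8):
        print('call','[' + ', '.join('{'+', '.join(f'"{k}": {v:g}' for k,v in zip(('dx','dy','dz','ax','ay','az'),np.r_[s,a]+0.) if v)+'}' for s,a in out[i:i+8])+']')
        print('   max mm',max(np.linalg.norm(s)*1e3 for s,a in out[i:i+8]).round(1))
    return p,R
def interp(p,R,q,Q,n):
    w=Ro.from_matrix(R.T@Q).as_rotvec()
    return [(p+(q-p)*k/n,R@Ro.from_rotvec(w*k/n).as_matrix()) for k in range(1,n+1)]
def state():
    from bench import telemetry
    s=telemetry.read_state(); return s['ee_pos'],Ro.from_rotvec(s['eef_rot']).as_matrix(),s
E
python3 - <<'E'
from plan import *
p,R,s=state()
q=tcp((-.16,.20),.8); print(q)
p,R=rows(p,R,interp(p,R,q,tool_R(.8),8))
print(p,R.round(3))
E
```

```text
[ 0.41433602 -0.19272639  0.20766377]
call [{"dx": -0.0253, "dy": 0.0043, "dz": 0.037, "ax": 0.099, "ay": 0.045, "az": -0.019}, {"dx": -0.027, "dy": 0.0075, "dz": 0.0353, "ax": 0.099, "ay": 0.044, "az": -0.019}, {"dx": -0.0287, "dy": 0.0102, "dz": 0.0332, "ax": 0.098, "ay": 0.045, "az": -0.019}, {"dx": -0.0303, "dy": 0.0129, "dz": 0.0307, "ax": 0.099, "ay": 0.045, "az": -0.019}, {"dx": -0.032, "dy": 0.0152, "dz": 0.028, "ax": 0.099, "ay": 0.044, "az": -0.018}, {"dx": -0.0333, "dy": 0.0172, "dz": 0.0249, "ax": 0.099, "ay": 0.045, "az": -0.019}, {"dx": -0.0348, "dy": 0.0188, "dz": 0.0215, "ax": 0.098, "ay": 0.045, "az": -0.019}, {"dx": -0.0361, "dy": 0.0201, "dz": 0.0181, "ax": 0.099, "ay": 0.044, "az": -0.019}]
   max mm 45.2
[ 0.41433248 -0.19267945  0.20769695] [[ 0.052  0.716  0.696]
 [-0.999  0.037  0.037]
 [ 0.    -0.697  0.717]]
```

Request:
{"api": "arm_command", "payload": {
  "motion": [
    {"dx":-0.0253,"dy":0.0043,"dz":0.037,"ax":0.099,"ay":0.045,"az":-0.019},
    {"dx":-0.027,"dy":0.0075,"dz":0.0353,"ax":0.099,"ay":0.044,"az":-0.019},
    {"dx":-0.0287,"dy":0.0102,"dz":0.0332,"ax":0.098,"ay":0.045,"az":-0.019},
    {"dx":-0.0303,"dy":0.0129,"dz":0.0307,"ax":0.099,"ay":0.045,"az":-0.019},
    {"dx":-0.032,"dy":0.0152,"dz":0.028,"ax":0.099,"ay":0.044,"az":-0.018},
    {"dx":-0.0333,"dy":0.0172,"dz":0.0249,"ax":0.099,"ay":0.045,"az":-0.019},
    {"dx":-0.0348,"dy":0.0188,"dz":0.0215,"ax":0.098,"ay":0.045,"az":-0.019},
    {"dx":-0.0361,"dy":0.0201,"dz":0.0181,"ax":0.099,"ay":0.044,"az":-0.019}
  ],
  "jaw": 0
}}

```text
time: 2.0
ee_pos: [0.4148, -0.1919, 0.208]
eef_rot: [-0.611, 0.581, -1.44]
wrist_force: [1.1, -0.2, 0.0]
opening: 0.0002
```

```bash
cat > arc.py <<'E'
from plan import *
from h import *
def T_for(th,al,r_edge=.020,r=.060,over=0.):
    Hh=np.array([0,ZH]); f=np.array([-np.cos(th),np.sin(th)]); n=np.array([np.sin(th),np.cos(th)])
    d=np.array([np.sin(al),-np.cos(al)]); w=np.array([np.cos(al),np.sin(al)])
    if d@n>=0 or True:
        # plane contact of tip
        h=.011*abs(w@n); Tp=Hh+r*f-n*(.0025+h)+n*over
    # does the finger side cut the edge corner?
    E=Hh+.085*f-.0025*n
    cut=(E-Tp)@w-.011   # <0: edge inside the finger half-plane
    if cut<0 and (E-Tp)@d<0: Tp=Tp+w*cut
    return Tp
E
python3 - <<'E'
from arc import *
p,R,s=state(); print(s['qpos'].round(2), s['wrist_force'])
d=vision.grab_frame('scene'); save(d,'s1.png')
a=cv2.imread('pics/s1.png'); cv2.imwrite('pics/s1c.png',cv2.resize(a[100:270,110:290],None,fx=3.5,fy=3.5,interpolation=cv2.INTER_CUBIC))
al=.8
for th in (.235,.5,.8,1.2,1.57,2,2.5,3.14): print(th,T_for(th,al).round(3))
T0=T_for(.235,al)-np.array([.0055,.0055])
print('entry',T0)
qs=[]
a1=tcp((-.135,T0[1]),al); Q=tool_R(al)
t=interp(p,R,a1,Q,6); t+=interp(a1,Q,tcp(T0,al),Q,10)
rows(p,R,t)
E
```

```text
[-1.03 -0.52  2.12  0.75  1.2   0.34] [ 1.06817831 -0.16101446  0.00280187]
0.235 [-0.072  0.066]
0.5 [-0.064  0.087]
0.8 [-0.051  0.109]
1.2 [-0.033  0.126]
1.57 [-0.01   0.135]
2 [0.019 0.132]
2.5 [0.046 0.114]
3.14 [0.06  0.085]
entry [-0.07752494  0.0606284 ]
call [{"dx": 0.0001, "dy": 0.0191, "dz": -0.0139, "ax": -0.001}, {"dx": 0.0001, "dy": 0.0191, "dz": -0.0139, "az": 0.001}, {"dx": 0.0002, "dy": 0.0192, "dz": -0.0139, "ax": -0.001, "ay": -0.001}, {"dx": 0.0001, "dy": 0.0191, "dz": -0.0139}, {"dx": 0.0002, "dy": 0.0191, "dz": -0.0139, "ax": -0.001}, {"dx": 0.0001, "dy": 0.0192, "dz": -0.0139, "az": 0.001}, {"dy": 0.0041, "dz": 0.0041}, {"dy": 0.0041, "dz": 0.004}]
   max mm 23.7
call [{"dy": 0.0042, "dz": 0.004}, {"dy": 0.0041, "dz": 0.004}, {"dy": 0.0041, "dz": 0.004}, {"dy": 0.0041, "dz": 0.004}, {"dy": 0.0042, "dz": 0.004}, {"dy": 0.0041, "dz": 0.004}, {"dy": 0.0041, "dz": 0.004}, {"dy": 0.0041, "dz": 0.004}]
   max mm 5.8
```

View pics/s1c.png

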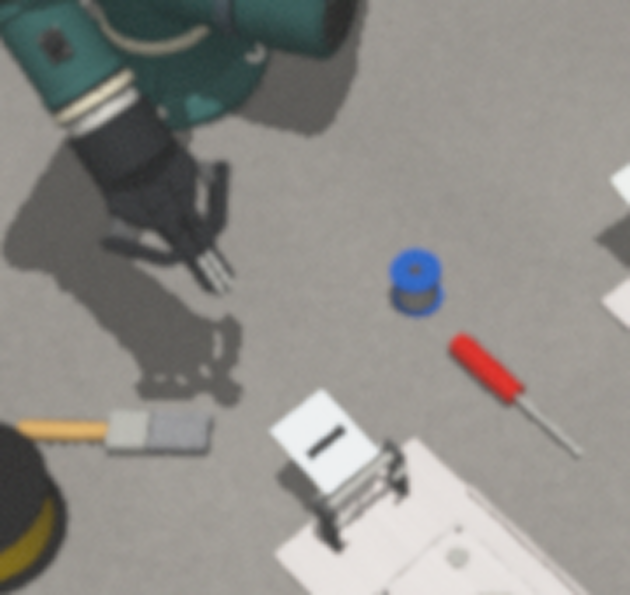

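Request:
{"api": "arm_command", "payload": {
  "motion": [
    {"dy":0.0191,"dz":-0.0139},
    {"dy":0.0191,"dz":-0.0139},
    {"dy":0.0192,"dz":-0.0139},
    {"dy":0.0191,"dz":-0.0139},
    {"dy":0.0191,"dz":-0.0139},
    {"dx":0.0005,"dy":0.0192,"dz":-0.0139},
    {"dy":0.0041,"dz":0.0041},
    {"dy":0.0041,"dz":0.004}
  ]
}}

```text
$.motion[0]: bad value
```

Request:
{"api": "arm_command", "payload": {
  "motion": [
    {"dy":0.0042,"dz":0.004},
    {"dy":0.0041,"dz":0.004},
    {"dy":0.0041,"dz":0.004},
    {"dy":0.0041,"dz":0.004},
    {"dy":0.0042,"dz":0.004},
    {"dy":0.0041,"dz":0.004},
    {"dy":0.0041,"dz":0.004},
    {"dy":0.0041,"dz":0.004}
  ]
}}

```text
$.motion[0]: bad value
```

```bash
python3 - <<'E'
from arc import *
p,R,s=state(); print(p,s['qpos'].round(2), s['wrist_force'])
d=vision.grab_frame('scene'); save(d,'s2.png')
a=cv2.imread('pics/s2.png'); cv2.imwrite('pics/s2c.png',cv2.resize(a[150:270,130:290],None,fx=4.5,fy=4.5,interpolation=cv2.INTER_CUBIC))
# plan: theta ramp, alpha from .8 to .35
t=[]
ths=np.linspace(.235,2.9,32)
for th in ths:
    al=.8 if th<1.2 else .8-.45*(th-1.2)/(2.9-1.2)
    T=T_for(th,al); t.append((tcp(T,al),tool_R(al))); 
print(tcp(T_for(.235,.8),.8))
rows(p,R,t)
E
```

```text
[ 0.41380978 -0.18537306  0.20282083] [-1.02 -0.53  2.14  0.75  1.2   0.34] [-1.74784677  5.00353819 -3.57424338]
[ 0.50219216 -0.18815375  0.07379217]
call [{"dx": 0.009, "dy": 0.153, "dz": -0.0313, "ax": -0.001, "ay": -0.005, "az": -0.009}, {"dy": -0.0032, "dz": 0.0063}, {"dy": -0.0028, "dz": 0.0066}, {"dy": -0.0026, "dz": 0.0069}, {"dy": -0.0023, "dz": 0.007}, {"dy": -0.0019, "dz": 0.0072}, {"dy": -0.0014, "dz": 0.0073}, {"dy": -0.0011, "dz": 0.0057}]
   max mm 156.4
call [{"dy": -0.0005, "dz": 0.0054}, {"dx": -0.0001, "dy": -0.0001, "dz": 0.0054}, {"dy": 0.0004, "dz": 0.0056}, {"dy": 0.001, "dz": 0.0055}, {"dy": 0.0014, "dz": 0.0056, "ax": -0.018}, {"dy": 0.0018, "dz": 0.0055, "ax": -0.023}, {"dy": 0.0022, "dz": 0.0054, "ax": -0.023}, {"dy": 0.0026, "dz": 0.0053, "ax": -0.022}]
   max mm 5.9
call [{"dy": 0.003, "dz": 0.0051, "ax": -0.023}, {"dy": 0.0033, "dz": 0.0049, "ax": -0.023}, {"dy": 0.0036, "dz": 0.0047, "ax": -0.023}, {"dy": 0.004, "dz": 0.0044, "ax": -0.022}, {"dy": 0.0042, "dz": 0.0042, "ax": -0.023}, {"dy": 0.0046, "dz": 0.0038, "ax": -0.023}, {"dx": 0.0001, "dy": 0.0048, "dz": 0.0035, "ax": -0.023}, {"dy": 0.0051, "dz": 0.0032, "ax": -0.022}]
   max mm 6.0
call [{"dy": 0.0052, "dz": 0.0027, "ax": -0.023}, {"dy": 0.0054, "dz": 0.0024, "ax": -0.023}, {"dy": 0.0056, "dz": 0.002, "ax": -0.023}, {"dy": 0.0057, "dz": 0.0016, "ax": -0.022}, {"dy": 0.0058, "dz": 0.0012, "ax": -0.023}, {"dy": 0.0059, "dz": 0.0007, "ax": -0.023}, {"dy": 0.0048, "dz": 0.0004, "ax": -0.023}, {"dy": 0.0045, "dz": 0.0001, "ax": -0.022}]
   max mm 5.9
```

View pics/s2c.png

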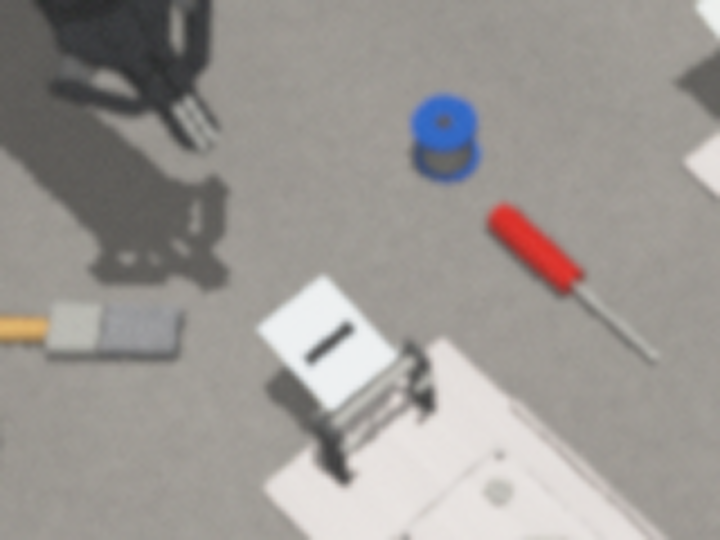

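```bash
python3 - <<'E'
from arc import *
for i in range(4):
    p,R,s=state(); print(s['time'],p.round(4),s['eef_rot'].round(4),s['qpos'].round(4), s['joint_velocities'].round(3),s['wrist_force'].round(2),s['joint_torque'].round(2),s['opening'])
    d=vision.grab_frame('scene')
save(d,'s3.png')
E
```

```text
2.1 [ 0.4132 -0.1876  0.2034] [-0.613   0.5874 -1.4298] [-1.0235 -0.526   2.132   0.7447  1.2045  0.3355] [-0.04   0.048 -0.113 -0.048 -0.    -0.03 ] [ 1.03  1.   -1.39] [  0.67 -11.55 -32.98   3.34  -1.24   0.18] 0.0001927263166253091
2.15 [ 0.4137 -0.1903  0.2057] [-0.6154  0.5842 -1.4331] [-1.0252 -0.5239  2.1267  0.7435  1.204   0.3348] [-0.033  0.033 -0.093 -0.006 -0.01  -0.006] [ 0.32 -0.78  0.68] [  0.65 -10.58 -30.73   2.85  -0.89   0.05] -0.0002475929503340894
2.2 [ 0.4142 -0.1921  0.2075] [-0.616   0.5819 -1.4357] [-1.0266 -0.5225  2.1227  0.7435  1.2036  0.3347] [-0.024  0.025 -0.065  0.002 -0.007 -0.001] [ 0.38 -0.37  0.99] [ 5.400e-01 -1.040e+01 -3.057e+01  2.730e+00 -8.900e-01  1.000e-02] 9.198353663774365e-05
2.25 [ 0.4145 -0.1933  0.2087] [-0.616   0.5808 -1.4374] [-1.0275 -0.5214  2.1202  0.7436  1.2035  0.3347] [-0.017  0.019 -0.035  0.002  0.    -0.   ] [-0.66  0.25  0.12] [  0.43 -10.42 -30.93   2.73  -0.94   0.  ] -2.603501765599475e-05
```

View pics/s3.png

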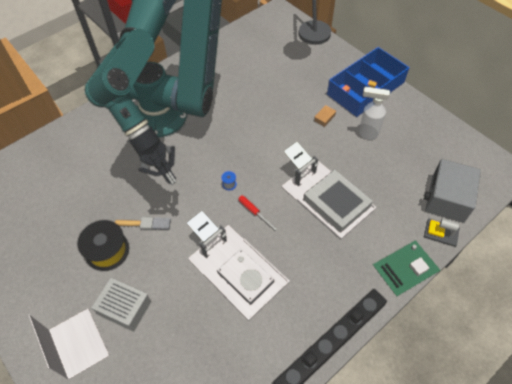

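Request:
{"api": "arm_command", "payload": {
  "motion": [
    {"dx":0,"dy":0.0191,"dz":-0.0139,"ax":0,"ay":0,"az":0},
    {"dx":0,"dy":0.0191,"dz":-0.0139,"ax":0,"ay":0,"az":0},
    {"dx":0,"dy":0.0191,"dz":-0.0139,"ax":0,"ay":0,"az":0},
    {"dx":0,"dy":0.0191,"dz":-0.0139,"ax":0,"ay":0,"az":0},
    {"dx":0,"dy":0.0191,"dz":-0.0139,"ax":0,"ay":0,"az":0},
    {"dx":0,"dy":0.012,"dz":-0.0087,"ax":0,"ay":0,"az":0},
    {"dx":0,"dy":0.0062,"dz":-0.0042,"ax":0,"ay":0,"az":0},
    {"dx":0,"dy":0.002,"dz":0.002,"ax":0,"ay":0,"az":0}
  ]
}}

```text
time: 3.3
ee_pos: [0.4416, -0.1924, 0.0696]
eef_rot: [-0.614, 0.583, -1.437]
wrist_force: [-0.1, 0.1, -0.1]
opening: 0.0002
```

```bash
python3 - <<'E'
from arc import *
p,R,s=state(); print(p,s['eef_rot'],s['qpos'].round(2), s['wrist_force'])
T0=T_for(.235,.8)-np.array([.0055,.0055]); print('goal',tcp(T0,.8))
p0=np.array([0.41433248,-0.19267945,0.20769695]);Q=tool_R(.8)
p0=p0+Q@np.array([0,.0191*5+.012+.0062+.002,-.0139*5-.0087-.0042+.002]);print('commanded',p0)
rows(p0,Q,interp(p0,Q,tcp(T0,.8),Q,8))
E
```

```text
[ 0.44155529 -0.19235383  0.06963655] [-0.61423357  0.58331387 -1.43744241] [-0.95 -0.28  2.27  0.9   0.88  0.07] [-0.14483703  0.10369058 -0.11143338]
goal [ 0.4966996  -0.18843962  0.06829217]
commanded [ 0.44127889 -0.19127697  0.06941255]
call [{"dy": 0.0051, "dz": 0.0047}, {"dy": 0.005, "dz": 0.0048}, {"dy": 0.0051, "dz": 0.0047}, {"dy": 0.0051, "dz": 0.0047}, {"dy": 0.0051, "dz": 0.0048}, {"dy": 0.005, "dz": 0.0047}, {"dy": 0.0051, "dz": 0.0047}, {"dy": 0.0051, "dz": 0.0048}]
   max mm 7.0
```

Request:
{"api": "arm_command", "payload": {
  "motion": [
    {"dx":0,"dy":0.005,"dz":0.0047,"ax":0,"ay":0,"az":0},
    {"dx":0,"dy":0.0051,"dz":0.0048,"ax":0,"ay":0,"az":0},
    {"dx":0,"dy":0.0051,"dz":0.0047,"ax":0,"ay":0,"az":0},
    {"dx":0,"dy":0.0051,"dz":0.0047,"ax":0,"ay":0,"az":0},
    {"dx":0,"dy":0.0051,"dz":0.0048,"ax":0,"ay":0,"az":0},
    {"dx":0,"dy":0.0051,"dz":0.0047,"ax":0,"ay":0,"az":0},
    {"dx":0,"dy":0.0051,"dz":0.0047,"ax":0,"ay":0,"az":0},
    {"dx":0,"dy":0.005,"dz":0.0047,"ax":0,"ay":0,"az":0}
  ]
}}

```text
time: 4.3
ee_pos: [0.4971, -0.1883, 0.0682]
eef_rot: [-0.614, 0.583, -1.436]
wrist_force: [0.1, 1.0, -0.0]
opening: -0.0002
```

```bash
python3 - <<'E'
from arc import *
d=vision.grab_frame('scene'); save(d,'s4.png')
p,R,s=state(); print(p,s['eef_rot'],s['qpos'].round(2), s['wrist_force'])
a=cv2.imread('pics/s4.png'); cv2.imwrite('pics/s4c.png',cv2.resize(a[150:270,130:290],None,fx=4.5,fy=4.5,interpolation=cv2.INTER_CUBIC))
t=[]
R=tool_R(.8)
ths=np.r_[np.linspace(.235,2.8,28)]
for th in ths:
    al=.8 if th<1.2 else .8-.5*(th-1.2)/(2.9-1.2)
    T=T_for(th,al); t.append((tcp(T,al),tool_R(al)))
rows(p,R,t)
E
```

```text
[ 0.49759268 -0.18846495  0.06843803] [-0.61412488  0.5823921  -1.43649469] [-0.8  -0.16  2.18  0.91  0.75  0.14] [-0.52770347 -0.17745028  1.50554038]
call [{"dx": -0.0001, "dy": -0.0004, "dz": 0.0071}, {"dy": -0.0035, "dz": 0.007}, {"dy": -0.0031, "dz": 0.0073}, {"dy": -0.0028, "dz": 0.0077}, {"dy": -0.0023, "dz": 0.0078}, {"dy": -0.0019, "dz": 0.008}, {"dy": -0.0014, "dz": 0.0073}, {"dy": -0.0008, "dz": 0.0058}]
   max mm 8.2
call [{"dy": -0.0002, "dz": 0.006}, {"dy": 0.0004, "dz": 0.0061}, {"dy": 0.0011, "dz": 0.0061}, {"dy": 0.0016, "dz": 0.0062, "ax": -0.024}, {"dy": 0.0021, "dz": 0.0061, "ax": -0.027}, {"dy": 0.0026, "dz": 0.006, "ax": -0.028}, {"dy": 0.0029, "dz": 0.0058, "ax": -0.028}, {"dy": 0.0034, "dz": 0.0056, "ax": -0.028}]
   max mm 6.6
call [{"dy": 0.0038, "dz": 0.0053, "ax": -0.028}, {"dy": 0.0042, "dz": 0.0051, "ax": -0.028}, {"dy": 0.0045, "dz": 0.0047, "ax": -0.028}, {"dy": 0.0049, "dz": 0.0044, "ax": -0.028}, {"dy": 0.0052, "dz": 0.004, "ax": -0.028}, {"dy": 0.0055, "dz": 0.0036, "ax": -0.028}, {"dy": 0.0058, "dz": 0.0032, "ax": -0.028}, {"dy": 0.0059, "dz": 0.0027, "ax": -0.028}]
   max mm 6.6
call [{"dy": 0.0061, "dz": 0.0023, "ax": -0.028}, {"dy": 0.0063, "dz": 0.0018, "ax": -0.028}, {"dy": 0.0064, "dz": 0.0013, "ax": -0.028}, {"dy": 0.0064, "dz": 0.0008, "ax": -0.028}]
   max mm 6.6
```

View pics/s4c.png

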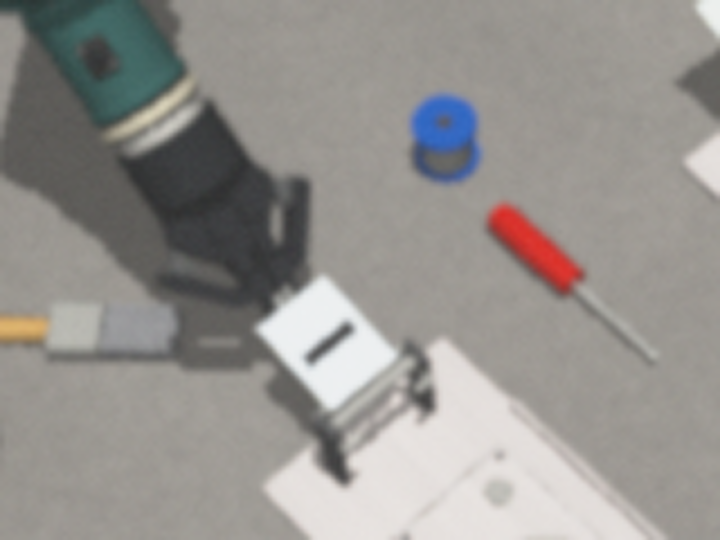

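Request:
{"api": "arm_command", "payload": {
  "motion": [
    {"dx":0,"dy":0,"dz":0.0071,"ax":0,"ay":0,"az":0},
    {"dx":0,"dy":-0.0035,"dz":0.007,"ax":0,"ay":0,"az":0},
    {"dx":0,"dy":-0.003,"dz":0.0073,"ax":0,"ay":0,"az":0},
    {"dx":0,"dy":-0.0028,"dz":0.0077,"ax":0,"ay":0,"az":0},
    {"dx":0,"dy":-0.0023,"dz":0.0078,"ax":0,"ay":0,"az":0},
    {"dx":0,"dy":-0.0019,"dz":0.008,"ax":0,"ay":0,"az":0},
    {"dx":0,"dy":-0.0014,"dz":0.0073,"ax":0,"ay":0,"az":0},
    {"dx":0,"dy":-0.0008,"dz":0.0058,"ax":0,"ay":0,"az":0}
  ]
}}

```text
time: 5.35
ee_pos: [0.526, -0.1869, 0.1211]
eef_rot: [-0.615, 0.583, -1.436]
wrist_force: [-0.5, 0.1, -1.0]
opening: 0.0003
```

```bash
cat > look.py <<'E'
from arc import *
import sys
d=vision.grab_frame('scene'); save(d,sys.argv[1]+'.png')
p,R,s=state(); print(s['time'],p,s['eef_rot'],s['qpos'].round(2), s['wrist_force'])
a=cv2.imread('pics/'+sys.argv[1]+'.png'); cv2.imwrite('pics/'+sys.argv[1]+'c.png',cv2.resize(a[150:270,130:290],None,fx=4.5,fy=4.5,interpolation=cv2.INTER_CUBIC))
W=pts(d)
for si in silhouettes('disk_flag_edge',d)[:1]:
    P=W[si['region']]; P=P[P[:,2]>.07]; l=np.c_[(P[:,:2]-H)@[np.cos(YAW),np.sin(YAW)],P[:,2]-ZH]
    r=np.hypot(*l.T); k=(r>.03)&(r<.095); print(si['score'],si['box'],'theta',np.median(np.arctan2(l[k,1],-l[k,0])),'rmax',np.percentile(r[k],95))
E
python3 look.py s5
```

```text
5.4 [ 0.5265362  -0.18703655  0.12190836] [-0.61407935  0.58146995 -1.43684433] [-0.74 -0.19  2.08  0.79  0.8   0.34] [-0.24787732 -0.19591912 -0.35973505]
0.72 [192.2, 211.4, 220.9, 241.8] theta 0.919452623699514 rmax 0.08471793084327195
```

View pics/s5c.png

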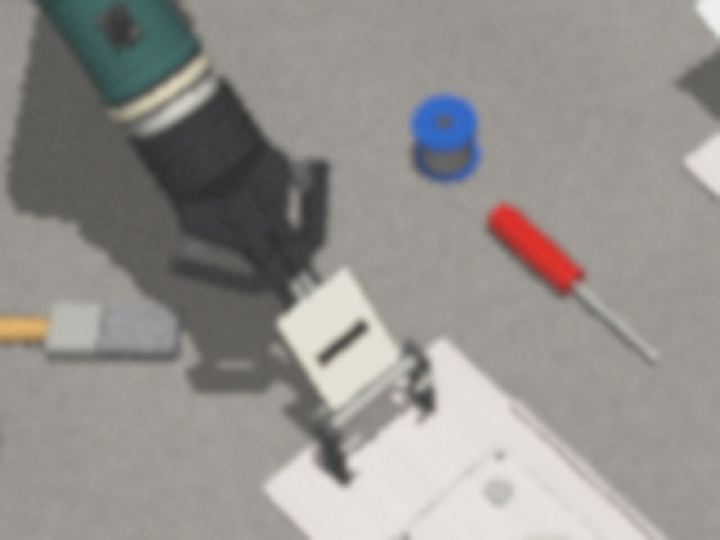

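Request:
{"api": "arm_command", "payload": {
  "motion": [
    {"dx":0,"dy":0,"dz":0.006,"ax":0,"ay":0,"az":0},
    {"dx":0,"dy":0.0004,"dz":0.006,"ax":0,"ay":0,"az":0},
    {"dx":0,"dy":0.0011,"dz":0.0061,"ax":0,"ay":0,"az":0},
    {"dx":0,"dy":0.0016,"dz":0.0062,"ax":-0.024,"ay":0,"az":0},
    {"dx":0,"dy":0.0021,"dz":0.0061,"ax":-0.027,"ay":0,"az":0},
    {"dx":0,"dy":0.0026,"dz":0.006,"ax":-0.028,"ay":0,"az":0},
    {"dx":0,"dy":0.0029,"dz":0.0058,"ax":-0.028,"ay":0,"az":0},
    {"dx":0,"dy":0.0034,"dz":0.0056,"ax":-0.028,"ay":0,"az":0}
  ]
}}

```text
time: 6.45
ee_pos: [0.5701, -0.1845, 0.144]
eef_rot: [-0.721, 0.684, -1.405]
wrist_force: [-1.1, 0.0, -1.4]
opening: 0.0003
```

```bash
python3 look.py s6; python3 - <<'E'
from arc import *
th=np.linspace(.235,2.8,28)[15]; al=.8-.5*(th-1.2)/1.7; print(th,al,tcp(T_for(th,al),al))
p,R,s=state(); print(np.arctan2(R[2,2],-R[2,1]))
E
```

```text
6.5 [ 0.57137543 -0.18477564  0.14520465] [-0.72062849  0.68228984 -1.40555927] [-0.61 -0.1   1.89  0.52  0.87  0.67] [-0.25333521 -0.22915486  0.45740107]
0.64 [204.0, 216.9, 220.8, 241.8] theta 1.652383668073773 rmax 0.08671377067413652
1.6600000000000001 0.6647058823529411 [ 0.57009875 -0.18461942  0.14435663]
0.6669346273588304
```

View pics/s6c.png

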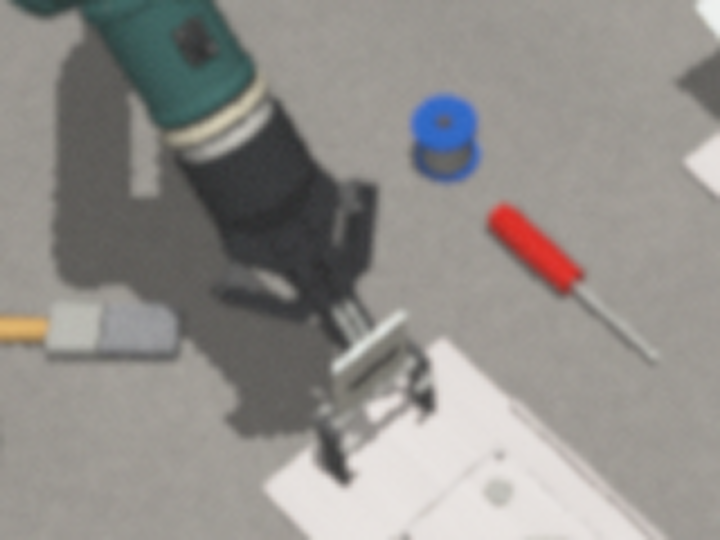

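Exactly on plan (θ ≈ 1.65). Continue.

Request:
{"api": "arm_command", "payload": {
  "motion": [
    {"dx":0,"dy":0.0038,"dz":0.0053,"ax":-0.028,"ay":0,"az":0},
    {"dx":0,"dy":0.0042,"dz":0.0051,"ax":-0.028,"ay":0,"az":0},
    {"dx":0,"dy":0.0045,"dz":0.0047,"ax":-0.028,"ay":0,"az":0},
    {"dx":0,"dy":0.0049,"dz":0.0044,"ax":-0.028,"ay":0,"az":0},
    {"dx":0,"dy":0.0052,"dz":0.004,"ax":-0.028,"ay":0,"az":0},
    {"dx":0,"dy":0.0055,"dz":0.0036,"ax":-0.028,"ay":0,"az":0},
    {"dx":0,"dy":0.0058,"dz":0.0032,"ax":-0.028,"ay":0,"az":0},
    {"dx":0,"dy":0.0059,"dz":0.0027,"ax":-0.028,"ay":0,"az":0}
  ]
}}

```text
time: 7.55
ee_pos: [0.6186, -0.182, 0.1277]
eef_rot: [-0.897, 0.851, -1.34]
wrist_force: [-1.4, 0.4, -0.8]
opening: -0.0002
```

```bash
python3 look.py s7; python3 - <<'E'
from arc import *
th=np.linspace(.235,2.8,28)[23]; al=.8-.5*(th-1.2)/1.7; print(th,al,tcp(T_for(th,al),al))
p,R,s=state(); al0=np.arctan2(R[2,2],-R[2,1]); print(al0)
p=tcp(T_for(th,al),al);R=tool_R(al)
t=[]
for th in np.linspace(th,3.12,9)[1:]:
    al=max(.3,.8-.5*(th-1.2)/1.7); t.append((tcp(T_for(th,al),al),tool_R(al)))
rows(p,R,t); print(t[-1][0])
E
```

```text
7.6 [ 0.61933767 -0.18197395  0.12754621] [-0.89713047  0.85092105 -1.34031262] [-0.48  0.1   1.65  0.26  1.02  0.95] [ 0.11206144 -0.02676203  0.33552668]
0.48 [202.7, 232.4, 228.4, 247.3] theta 2.366914245308373 rmax 0.08501999048064196
2.42 0.44117647058823534 [ 0.61863618 -0.1820932   0.12874404]
0.44026402853654917
call [{"dy": 0.0056, "dz": 0.0021, "ax": -0.026}, {"dy": 0.0058, "dz": 0.0017, "ax": -0.025}, {"dy": 0.0058, "dz": 0.0013, "ax": -0.026}, {"dy": 0.006, "dz": 0.0009, "ax": -0.026}, {"dy": 0.0053, "dz": 0.0004, "ax": -0.026}, {"dy": 0.0044, "dz": 0.0001, "ax": -0.012}, {"dy": 0.0043, "dz": -0.0002}, {"dy": 0.0043, "dz": -0.0006}]
   max mm 6.1
[ 0.63853951 -0.18105729  0.09232594]
```

View pics/s7c.png

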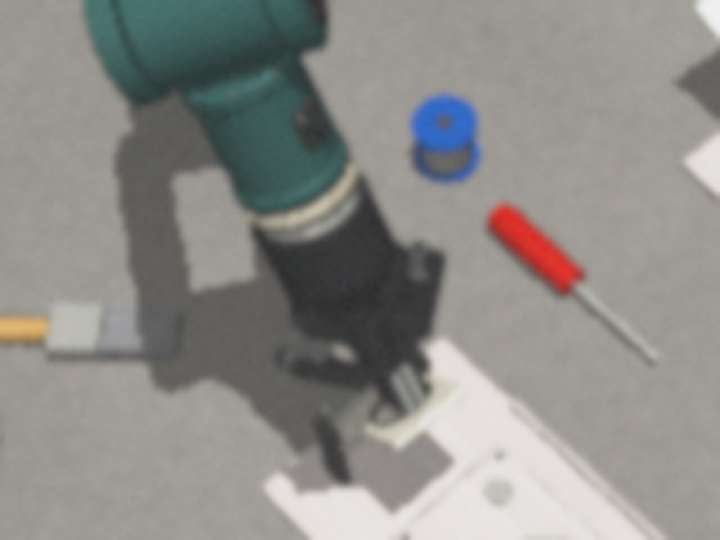

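Request:
{"api": "arm_command", "payload": {
  "motion": [
    {"dx":0,"dy":0.0056,"dz":0.0021,"ax":-0.026,"ay":0,"az":0},
    {"dx":0,"dy":0.0058,"dz":0.0017,"ax":-0.025,"ay":0,"az":0},
    {"dx":0,"dy":0.0058,"dz":0.0013,"ax":-0.026,"ay":0,"az":0},
    {"dx":0,"dy":0.006,"dz":0.0009,"ax":-0.026,"ay":0,"az":0},
    {"dx":0,"dy":0.0053,"dz":0.0004,"ax":-0.026,"ay":0,"az":0},
    {"dx":0,"dy":0.0044,"dz":0.0001,"ax":-0.012,"ay":0,"az":0},
    {"dx":0,"dy":0.003,"dz":0,"ax":0,"ay":0,"az":0},
    {"dx":0,"dy":0.0015,"dz":0,"ax":0,"ay":0,"az":0}
  ]
}}

```text
time: 8.65
ee_pos: [0.6375, -0.181, 0.0954]
eef_rot: [-1.005, 0.954, -1.293]
wrist_force: [0.0, 0.2, 0.6]
opening: 0.0002
```

```bash
python3 look.py s8
```

```text
8.7 [ 0.63743647 -0.18101165  0.0953083 ] [-1.00500252  0.95379689 -1.29300169] [-0.43  0.23  1.54  0.15  1.11  1.04] [-0.13224155 -0.56327573 -0.48734235]
0.56 [213.5, 240.3, 233.6, 257.4] theta 2.9927545829539555 rmax 0.0810851701048013
```

View pics/s8c.png

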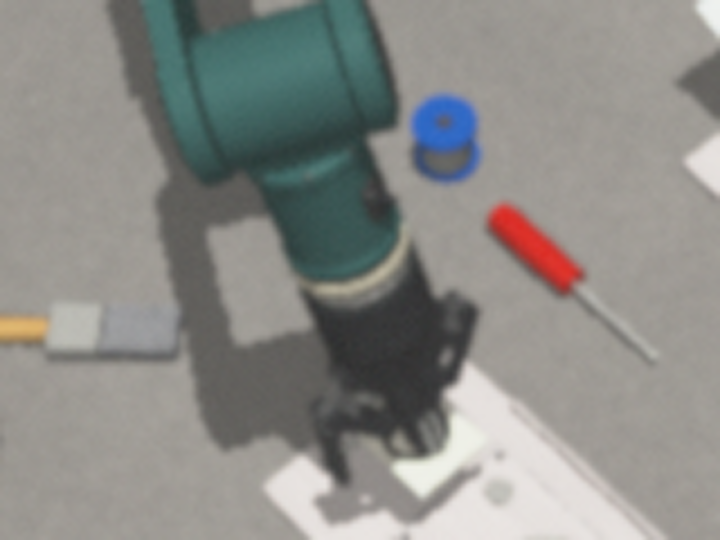

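Request:
{"api": "arm_command", "payload": {
  "motion": [
    {"dx":0,"dy":0.001,"dz":-0.0003,"ax":0,"ay":0,"az":0},
    {"dx":0,"dy":0.001,"dz":-0.0003,"ax":0,"ay":0,"az":0},
    {"dx":0,"dy":0.001,"dz":-0.0003,"ax":0,"ay":0,"az":0},
    {"dx":0,"dy":0.001,"dz":-0.0003,"ax":0,"ay":0,"az":0},
    {"dx":0,"dy":0,"dz":0,"ax":0,"ay":0,"az":0},
    {"dx":0,"dy":0,"dz":0,"ax":0,"ay":0,"az":0},
    {"dx":0,"dy":0,"dz":0,"ax":0,"ay":0,"az":0},
    {"dx":0,"dy":0,"dz":0,"ax":0,"ay":0,"az":0}
  ]
}}

```text
time: 9.75
ee_pos: [0.6376, -0.181, 0.0915]
eef_rot: [-1.005, 0.954, -1.293]
wrist_force: [-0.3, 0.0, 0.9]
opening: -0.0003
```

```bash
python3 look.py s9
```

```text
9.8 [ 0.63756818 -0.18105851  0.09148484] [-1.00507951  0.95351476 -1.29309494] [-0.43  0.23  1.54  0.15  1.11  1.04] [ 0.35776352 -0.54234361 -0.5161401 ]
0.52 [209.3, 240.8, 236.7, 258.6] theta 3.067531961650974 rmax 0.08128788939246842
```

Request:
{"api": "arm_command", "payload": {
  "motion": [
    {"dx":0,"dy":0.001,"dz":-0.0003,"ax":0,"ay":0,"az":0},
    {"dx":0,"dy":0.001,"dz":-0.0003,"ax":0,"ay":0,"az":0},
    {"dx":0,"dy":0,"dz":0,"ax":0,"ay":0,"az":0},
    {"dx":0,"dy":0,"dz":0,"ax":0,"ay":0,"az":0},
    {"dx":0,"dy":0,"dz":0,"ax":0,"ay":0,"az":0},
    {"dx":0,"dy":0,"dz":0,"ax":0,"ay":0,"az":0},
    {"dx":0,"dy":0,"dz":0,"ax":0,"ay":0,"az":0},
    {"dx":0,"dy":0,"dz":0,"ax":0,"ay":0,"az":0}
  ]
}}

```text
time: 10.85
ee_pos: [0.6378, -0.1811, 0.0901]
eef_rot: [-1.005, 0.953, -1.293]
wrist_force: [-2.7, -0.1, 4.7]
opening: -0.0005
```

```bash
python3 look.py s10
```

```text
10.9 [ 0.63776059 -0.18107852  0.09010399] [-1.0047155   0.95284436 -1.29344546] [-0.43  0.23  1.54  0.15  1.1   1.04] [-2.36959996  1.61244177  5.30387876]
0.59 [280.5, 143.0, 317.0, 173.0] theta 0.4701211443160299 rmax 0.07124126735501042
```

Request:
{"api": "arm_command", "payload": {
  "motion": [
    {"dx":0,"dy":-0.004,"dz":0,"ax":0,"ay":0,"az":0},
    {"dx":0,"dy":-0.01,"dz":0,"ax":0,"ay":0,"az":0},
    {"dx":0,"dy":-0.02,"dz":0,"ax":0,"ay":0,"az":0},
    {"dx":0,"dy":-0.03,"dz":0,"ax":0,"ay":0,"az":0},
    {"dx":0,"dy":-0.04,"dz":0,"ax":0,"ay":0,"az":0},
    {"dx":0,"dy":-0.04,"dz":-0.02,"ax":0,"ay":0,"az":0},
    {"dx":0,"dy":-0.02,"dz":-0.02,"ax":0,"ay":0,"az":0},
    {"dx":0,"dy":-0.01,"dz":-0.01,"ax":0,"ay":0,"az":0}
  ]
}}

```text
time: 11.95
ee_pos: [0.538, -0.1865, 0.2438]
eef_rot: [-1.004, 0.95, -1.296]
wrist_force: [0.2, 1.0, -0.4]
opening: -0.0002
```

Request:
{"api": "arm_command", "payload": {
  "motion": [
    {"dx":0,"dy":-0.01,"dz":-0.02,"ax":0,"ay":0,"az":0},
    {"dx":0,"dy":-0.01,"dz":-0.03,"ax":0,"ay":0,"az":0},
    {"dx":0,"dy":-0.01,"dz":-0.03,"ax":0,"ay":0,"az":0},
    {"dx":0,"dy":-0.01,"dz":-0.03,"ax":0,"ay":0,"az":0},
    {"dx":0,"dy":-0.01,"dz":-0.02,"ax":0,"ay":0,"az":0},
    {"dx":0,"dy":0,"dz":-0.01,"ax":0,"ay":0,"az":0},
    {"dx":0,"dy":0,"dz":0,"ax":0,"ay":0,"az":0},
    {"dx":0,"dy":0,"dz":0,"ax":0,"ay":0,"az":0}
  ]
}}

```text
time: 12.95
ee_pos: [0.3907, -0.1938, 0.247]
eef_rot: [-1.005, 0.954, -1.292]
wrist_force: [-0.1, 0.2, 0.5]
opening: -0.0001
```

```bash
python3 look.py s11; python3 - <<'E'
from arc import *
a=cv2.imread('pics/s11.png');cv2.imwrite('pics/s11d.png',cv2.resize(a[130:330,170:390],None,fx=3,fy=3,interpolation=cv2.INTER_CUBIC))
for n in ('scene','top'):
    d=vision.grab_frame(n); save(d,n+'9.png'); W=pts(d)
    P=W.reshape(-1,3); l=(P[:,:2]-H)@np.array([[np.cos(YAW),-np.sin(YAW)],[np.sin(YAW),np.cos(YAW)]])
    k=(l[:,0]>.015)&(l[:,0]<.08)&(abs(l[:,1])<.026)&(P[:,2]>.05)&(P[:,2]<.2)
    A=np.c_[l[k,0],np.ones(k.sum())]; c=np.linalg.lstsq(A,P[k,2],rcond=None)[0]; print(n,k.sum(),'slope',c,'range',P[k,2].min(),P[k,2].max())
    for q in ('hard_disk','optical_drive','drive_flag_edge'):
        for s in silhouettes(q,d)[:1]:
            print(n,q,round(s['score'],2),s['box'],np.round(np.nanmedian(W[s['region']],0),3))
E
```

```text
13.0 [ 0.39076942 -0.19381274  0.24703333] [-1.00501235  0.95362687 -1.29210124] [-0.75 -0.35  1.78  0.21  1.51  0.78] [0.59407079 0.17022388 0.47430936]
0.84 [208.1, 228.7, 234.5, 259.2] theta 3.076498032519172 rmax 0.07997248868592807
scene 341 slope [-0.01288721  0.07856235] range 0.06851043978323715 0.08642935454137374
scene hard_disk 0.85 [217.1, 249.9, 272.0, 305.3] [ 0.727 -0.182  0.032]
scene optical_drive 0.72 [299.0, 169.4, 372.3, 231.9] [0.727 0.211 0.047]
scene drive_flag_edge 0.85 [283.0, 140.5, 313.6, 169.0] [0.534 0.214 0.092]
top 210 slope [0.00111622 0.07868952] range 0.06764207782085728 0.0912902601360818
top hard_disk 0.63 [288.9, 131.7, 314.2, 166.8] [ 0.733 -0.171  0.033]
top optical_drive 0.67 [187.2, 125.2, 222.3, 171.9] [0.712 0.224 0.048]
top drive_flag_edge 0.56 [191.2, 179.0, 212.0, 200.2] [0.534 0.218 0.092]
```

View pics/s11d.png

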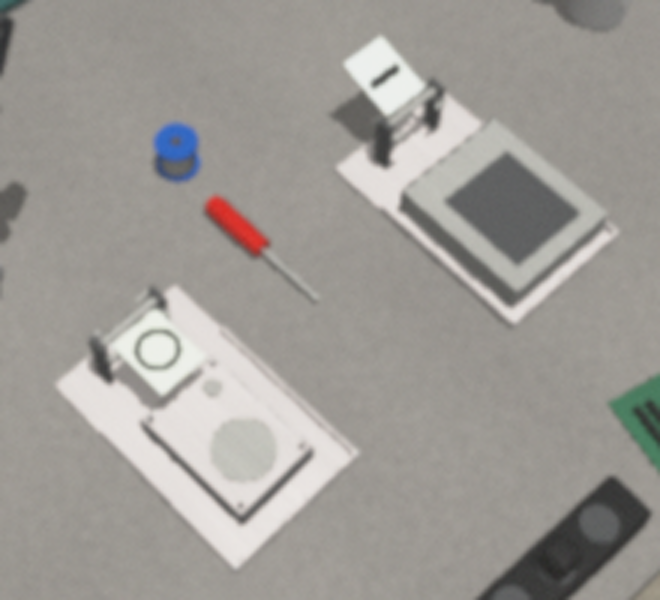

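View pics/top9.png

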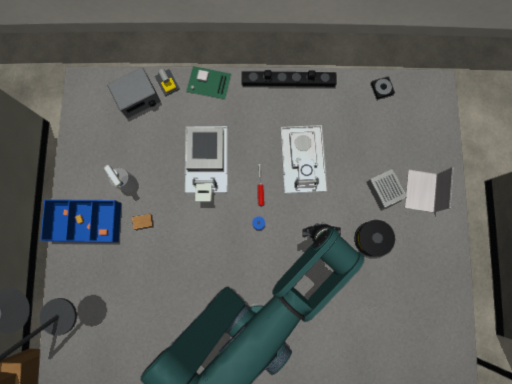

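The flag lies flat with the ring mark up: it shows at about (157, 350) in the enlarged scene crop, and its fitted slope is close to zero in both views. Everything else is where it was, and the arm is clear. Next I hand in.

```bash
python3 -c "
from bench import sign_off
print(sign_off())"
```

```text
the job is handed in; nothing more can be done
None
```

The hard disk's flag is turned right over and lies flat on the other side, ring mark up. I slid the shut fingertips under its free edge and pushed it round its hinge without pinching it. I then pressed lightly until it met its stop, at about 5 N, and drew the arm clear. The job was handed in at about 13 s.

- **Flag angle:** after release, plane fits from both cameras gave slopes of -0.013 and 0.001 rad, so it is flat to within measurement error. The flag's top is about 78 mm above the bench, as expected. A rougher angle reading from the detector's outline gave 3.08 rad, slightly short of π; that fits its error from seeing only the upper face.
- **Other objects:** the optical drive's flag and both drives came out at the same places in the scene view. In the top view the hard disk read 16 mm further along x. Its outline in the scene view and the pictures themselves showed no movement, so I put that down to the flag now hiding part of it.
- **Other disagreements:** two move calls were refused at first because rows must list all six values; nothing moved on those. In one picture the detector picked out the optical drive's flag instead, and I ignored that reading.

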